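Hover the height gauge over the sampler's reference disc

ROBOT

A 7-joint arm with a two-finger parallel gripper is mounted at the origin on the work surface. World frame = base frame: x ahead of the robot, y to its left, z up, the work surface at z = 0. Lengths are in m, angles in rad, forces in N, time in s.
With the tool pointing down it reaches from about 0.35 to 0.9 m from the base axis. Payload 8.1 kg.
Tool frame: the origin (TCP) lies on the centre line of the jaws, within the pads' length; the fingertips stand 14 mm ahead of it and the grasp point (between the pads) lies 5 mm behind it; z points along the fingers, y is the direction in which the jaws open and shut (so a half turn about z gives the same grasp; the last joint's range is limited). The gripper opens to 85 mm and grips with 20 to 120 N. Pads are 22 mm wide; open, the fingers measure 114 mm over their backs; the gripper's body (76 mm by 85 mm) begins 54 mm behind the grasp point. The pads swing forward as they close: fully open they stand 13 mm farther back than shut.
Start: joints at [1.024, 0.434, 0.025, 1.573, -0.012, 1.134, -0.075], TCP at [0.268, -0.564, 0.245] pointing down, gripper open.
Joint ranges: [-2.62, 2.62], [-0.44, 2.09], [-1.27, 1.32], [0.08, 2.57], [-1.32, 4.46], [0.12, 2], [-2.74, 2.74]. Speed limits (rad/s): [2.22, 2.22, 3.01, 3.01, 3.14, 3.14, 3.14].

INTERFACE

Orientations are given as a unit quaternion [x, y, z, w].
In Python, from plant import * gives the robot as it stands.
- The arm moves only by the tool step_arm, never from a script. Its argument "targets" is a list that holds one entry, the list of rows, each a list of 5 numbers: the opening in per cent of the stroke, from 0 (shut) to 100 (fully open), then the shift along the tool's x, y, z in units of 1000 mm (1.0 is 1000 mm), then the turn about the tool's z in units of 180 degrees (1.0 is 180 degrees). A call has exactly 8 rows; each row is the pose to reach, as a shift and turn from the pose commanded when the call began, along the tool's axes at that moment, turning the shorter way round; what a row does not reach only later rows make up. A row lasts 1/10 s, in which the tool goes at most 50 mm and 8.59 degrees, less where a joint would pass 70% of its speed; a pose out of reach is approached as far as the arm can. A call with a number of a shift or a turn outside -1 to 1 is refused whole. A call with a gripper value outside its range is refused whole. The fingers move at their own pace and stop on an object; "force" is the grip in N (left out, the last holds). Time passes only in rows, so rows that repeat a pose let the fingers close, or fill a call up. It gives the time, the measured TCP pose, the force and the opening at its end, in the units of the state.
- get_obs(): the state, without advancing time (a new reading comes with each control period).
- camera(name): name is "scene" or "top"; returns the picture (400x640x3 uint8, red, green, blue); there is no depth.
- get_calibration(name): a dict with "intrinsics" (3x3 intrinsics, pixels), "pose" (4x4, takes a point from camera to world coordinates). Camera axes: x right, y down, z forward; pixel columns grow to the right and rows downward; lengths in m; the calibration is good to about 2 mm. A picture is of the moment at which its call begins. get_calibration takes no time and is no camera call.
- job_done(): hands the job in, once; it reports no verdict.
Trained networks look in the newest picture that a camera, given by its name, has taken for a name from the list of things; names that differ only in an ending like _2 or _b are one class to them, and where a whole thing is asked for, a point or a joint stands for the part that bears it (a point fixed in the world has none). Each returns a list of dicts, best first, with "score" (0 to 1); they miss things now and then, are a little off and sometimes report something else, mostly with a low value. They report only what shows in the picture. A call takes as long as a camera call. They do not tell look-alikes from the thing itself.
- recognise(label, camera): "extent" ([left, top, right, bottom] in pixels, round what is visible of it).
- regions_of(label, camera): "region" (400x640 bool, what is visible of it) and "extent" ([left, top, right, bottom] in pixels, round what is visible of it).
The state is a dict: "time_s": time; "joint_positions": joint angles; "qd": joint speeds; "tau": joint torques, N m; "ee_pos": TCP position; "ee_rot": TCP orientation; "force": force on the tool from outside, world axes, zero at the start; "wrist_torque": the same for the moment, N m; "width": opening from 0.0 (shut) to 1.0 (fully open).
Only numpy, scipy, OpenCV 4.12 (cv2) and the standard library are available. Lean on these libraries where they do the work, as an engineer would, in place of code of your own. Each camera call takes 0.05 s, during which the arm holds its last target.

TASK

Lift the height gauge out of its blue stand by its black handle until its tip is higher than the tubes in the rack, carry it across to the sampler, and pass its steel rod down through the guide eye above the carousel until the tip hovers about 5 mm above the brass reference disc, upright and centred on it. The rod must never touch the disc and must not lean on the guide at the end; leave the tube rack, the bottle and the jar standing where they are. Finish while still holding the gauge still in that place: do not let go.

Things in the scene. Friction and masses are not known exactly. Their poses are not given: they have to be found in the camera images.
- gauge: Loose height gauge, 0.12 kg, round about z: steel rod 8 mm thick, 100 mm long (last 4 mm taper to a 4 mm tip), steel collar 30 mm wide at 100 to 106 mm above the tip, black handle 20 mm thick at 106 to 164 mm (top 4 mm orange), gripped from above. Origin at the tip's centre, z up the rod. It hangs upright by its collar in the stand, tip 12 mm above the table, loose by 2 mm sideways.
- stand: Blue stand of the gauge, fixed: base plate 84 x 74 mm, two side walls and a top plate 64 x 64 mm, 12 mm thick, its upper face 112 mm above the table, with a through hole 13 mm wide in its middle. Origin on the table under the hole, z up.
- sampler: Sampler, fixed: white base 260 x 220 x 30 mm, black carousel with capped vials (tops 70 mm above the table), red head 55 x 90 mm (110 mm high, centred at x = -98 mm) carrying a level aluminium guide arm to the guide eye at x = +98 mm. Origin on the table under the middle of the base; x points from red head to eye, z up.
- eye (a point): Centre of the upper mouth of the guide eye, a vertical through hole 15 mm in diameter (mouth slightly chamfered) in an aluminium plate 44 x 44 mm, 8 mm thick. The upper face is 105 mm above the table. z up, x as the sampler's.
- disc: Reference disc of the sampler, fixed: brass disc 20 mm in diameter on a white foot 24 mm in diameter, straight under the guide eye. Origin at the underside of the foot on the carousel, 42 mm above the table; the brass top is 8 mm above that.
- disc_top (a point): Centre of the brass disc's upper face, 50 mm above the table and 55 mm straight under the centre of the guide eye's upper mouth. z up.
- rack: Bystander: loose blue tube rack 200 x 46 mm with a row of six capped tubes fixed in it, tops 118 mm above the table; it stands between the stand and the sampler. Origin under its middle, x along the row.
- bottle: Bystander: loose amber bottle, 56 mm in diameter, 125 mm high, beyond the stand as seen from the robot. Origin at the centre of its underside.
- jar: Bystander: loose white jar with a red cap, 60 mm in diameter, 70 mm high, on the robot's side of the stand. Origin at the centre of its underside.
Not all that is in view belongs to the job. What is shaped like the stand but red is not meant.

How it is judged:
On the way, in this order (a step that is already met when the one before it is completed fails the run):
1. the gauge is lifted out of its stand in the gripper, its tip higher than the tubes (height (world z) of gauge above 0.12 m and contact force between gauge and the fingers above 1 N and contact force between gauge and stand below 0.2 N), for 0.1 s.
2. the tip of the rod has passed down through the guide eye (z of gauge in the frame of eye below -0.01 m and horizontal distance between gauge and eye below 0.008 m and contact force between gauge and the fingers above 1 N), for 0.1 s.
At the end, for the whole second after the job is handed in: Gauge held still (under 20 mm/s) with its rod through the eye, tip 1.5 to 10 mm above the brass disc and within 5 mm of its centre, upright within 5 degrees, under 3 N between gauge and sampler; rack, bottle and jar upright, within 20 mm of their starts (z of gauge in the frame of disc_top between 0.0015 and 0.01 m and horizontal distance between gauge and disc_top below 0.005 m and angle between gauge's own z axis and vertical below 0.09 rad and z of gauge in the frame of eye below -0.03 m and contact force between gauge and the fingers above 1 N and contact force between gauge and sampler below 3 N and linear speed of gauge below 0.02 m/s and distance of each of rack, bottle, jar from where it was at the start of the episode below 0.02 m and angle between each of rack, bottle, jar's own z axis and vertical below 0.2 rad); the arm keeps its last pose, push and grip.
It fails at once if the gauge touches the reference disc (contact force between gauge and disc above 0.3 N).
It fails at once if the tube rack is pushed more than 20 mm or tipped (distance of rack from where it was at the start of the episode above 0.02 m or angle between rack's own z axis and vertical above 0.3 rad).
It fails at once if the amber bottle is pushed more than 20 mm or tipped (distance of bottle from where it was at the start of the episode above 0.02 m or angle between bottle's own z axis and vertical above 0.3 rad).
It fails at once if the white jar is pushed more than 20 mm or tipped (distance of jar from where it was at the start of the episode above 0.02 m or angle between jar's own z axis and vertical above 0.3 rad).
It also fails if it takes over 48 s, if anything falls off the work surface, if the arm or the gripper's body presses on something with over 40 N, if the wrist force passes 120 N, or if a joint passes its speed limit or range.

## Working session

There is one attempt and no reset: what is moved stays moved. The work goes in short steps, Python scripts to look and compute and a tool call to move; the robot and the scene stay as the last step left them, time stands still between calls to the robot, and variables do not carry over. Pictures are saved under pics/ and viewed, and the job is handed in when it is done.

Besides the shell and the picture viewer there is one more tool, called as a command line: name --argument value ..., lists and objects as JSON in quotes. step_arm: Moves the arm, as the interface text tells. Shifts and turns lie within -1 to 1; 1 stands for 1000 mm of shift or 180 degrees of turn. Its arguments: {"type":"object","properties":{"targets":{"type":"array","items":{"type":"array","items":{"type":"array","items":{"type":"number"}}}},"force":{"type":"number"}},"required":["targets"]}

```bash
mkdir -p pics; python3 - <<'E'
from plant import *
import cv2
for c in ("scene","top"):
    im=camera(c); cv2.imwrite(f"pics/{c}0.png",im[:,:,::-1])
    k=get_calibration(c); print(c,k["intrinsics"],k["pose"])
o=get_obs(); print(o)
for c in ("scene","top"):
  for l in ("gauge","stand","sampler","eye","disc","rack","bottle","jar"):
    print(c,l,[(r["score"],r["extent"]) for r in recognise(l,c)])
E
```

```text
scene [[471.74154231   0.         320.7468355 ]
 [  0.         471.74154231 202.13761943]
 [  0.           0.           1.        ]] [[ 0.23334491  0.58890281 -0.77378527  1.25862189]
 [ 0.97232325 -0.15090942  0.17836434 -0.18297208]
 [-0.01173223 -0.79398982 -0.60781784  0.66410263]
 [ 0.          0.          0.          1.        ]]
top [[502.43805277   0.         317.22541434]
 [  0.         502.43805277 197.76420896]
 [  0.           0.           1.        ]] [[-0.00560659 -0.9970875   0.07605968  0.41836509]
 [-0.99970636  0.00379566 -0.02393298 -0.01777745]
 [ 0.02357458 -0.07617152 -0.996816    1.11489372]
 [ 0.          0.          0.          1.        ]]
{'time_s': 0.1, 'joint_positions': array([ 1.02439526,  0.43518772,  0.02495834,  1.57398988, -0.01165995,
        1.13399279, -0.07513637]), 'qd': array([-0.00182126, -0.00151643,  0.00155082, -0.00142651, -0.00145801,
       -0.00015052,  0.0020397 ]), 'tau': array([ 4.04216145e-03, -6.71751595e+01,  1.02842476e+00, -3.16900456e+01,
        1.57150277e-02,  7.34419475e-03,  1.11854390e-04]), 'ee_pos': array([ 0.2681568 ,
[... 432 characters left out ...]
.64, [361.9, 136.8, 474.5, 241.4]), (0.29, [199.3, 181.1, 247.3, 246.7])]
scene disc [(0.47, [416.7, 211.6, 430.3, 215.9])]
scene rack [(0.68, [303.1, 167.0, 343.9, 263.1])]
scene bottle [(0.72, [220.6, 227.4, 255.2, 288.4])]
scene jar [(0.56, [195.0, 167.5, 213.1, 187.3])]
top gauge [(0.65, [390.0, 201.7, 414.2, 216.8])]
top stand [(0.85, [427.5, 105.9, 482.8, 157.8]), (0.72, [371.9, 189.7, 417.5, 232.8])]
top sampler [(0.98, [133.7, 145.0, 263.0, 284.6])]
top eye [(0.9, [136.9, 146.8, 257.7, 285.1])]
top disc [(0.68, [393.7, 200.9, 413.5, 214.2])]
top rack [(0.67, [288.8, 141.9, 314.8, 236.7])]
top bottle [(0.72, [373.1, 132.6, 401.1, 163.1])]
top jar [(0.69, [387.8, 256.7, 418.2, 286.0])]
```

View pics/scene0.png

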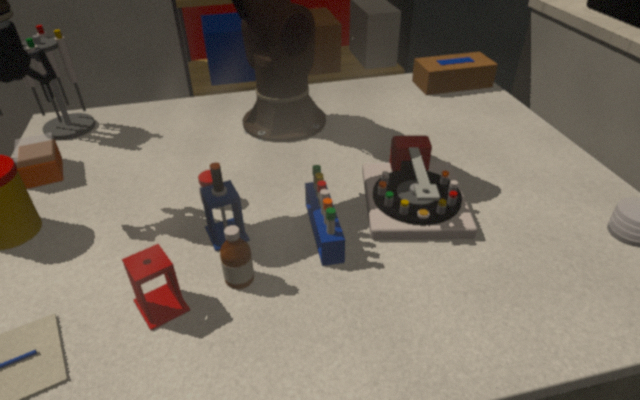

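View pics/top0.png

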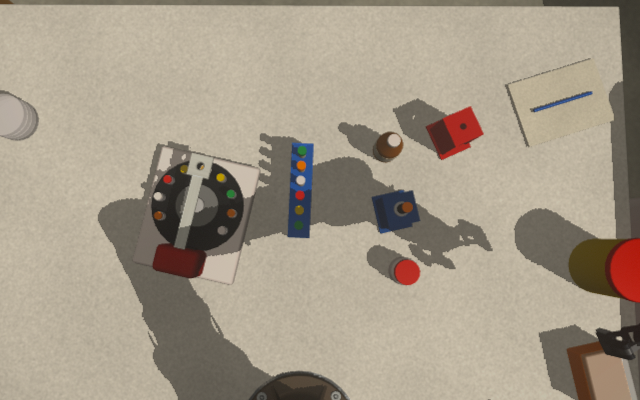

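```bash
python3 - <<'E'
import cv2,numpy as np
t=cv2.imread("pics/top0.png"); s=cv2.imread("pics/scene0.png")
cv2.imwrite("pics/crop_top.png",np.hstack([cv2.resize(t[175:245,360:430],(400,400),interpolation=2),cv2.resize(t[140:220,170:250],(400,400),interpolation=2)]))
cv2.imwrite("pics/crop_scene.png",np.hstack([cv2.resize(s[140:250,180:290],(400,400),interpolation=2),cv2.resize(s[130:240,365:475],(400,400),interpolation=2)]))
E
```

```text
(no output)
```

View pics/crop_top.png

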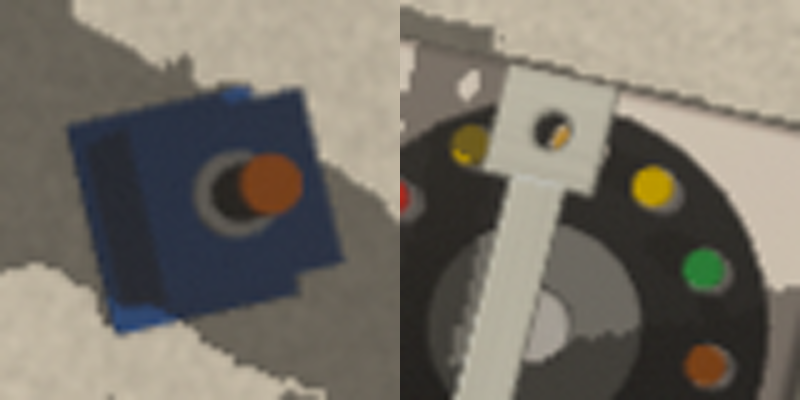

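View pics/crop_scene.png

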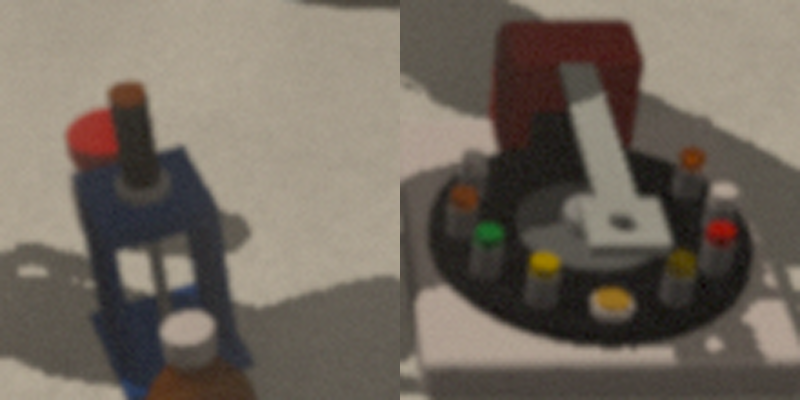

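The top picture shows two stand-shaped things: the blue stand at about (395,211), with the gauge's orange top at (407,207), and the red look-alike at (455,132). The blue one is meant, because it's blue and holds the gauge, and the enlarged crop confirms it. The eye hole is at about (200,166) in top and (427,191) in scene. The disc is at (423,213) in scene.

```bash
cat > h.py <<'E'
import numpy as np,cv2
from plant import *
from scipy.optimize import least_squares
def ray(c,u,v):
    k=get_calibration(c);K=np.array(k["intrinsics"]);P=np.array(k["pose"])
    d=P[:3,:3]@np.linalg.solve(K,[u,v,1]);return P[:3,3],d
def atz(c,u,v,z):
    o,d=ray(c,u,v);return o+d*(z-o[2])/d[2]
def proj(c,p):
    k=get_calibration(c);K=np.array(k["intrinsics"]);P=np.array(k["pose"])
    q=K@(P[:3,:3].T@(np.asarray(p,float)-P[:3,3]));return q[:2]/q[2]
def cen(mask,box):
    x0,y0,x1,y1=box;m=np.zeros_like(mask);m[y0:y1,x0:x1]=mask[y0:y1,x0:x1]
    n,l,st,ce=cv2.connectedComponentsWithStats(m.astype(np.uint8))
    i=1+np.argmax(st[1:,4]);return ce[i],st[i]
E
python3 - <<'E'
from h import *
t=cv2.imread("pics/top0.png")
s=cv2.imread("pics/scene0.png")
ht=cv2.cvtColor(t,cv2.COLOR_BGR2HSV);hs=cv2.cvtColor(s,cv2.COLOR_BGR2HSV)
om=lambda h:(h[...,0]<20)&(h[...,1]>120)&(h[...,2]>70)
c,st=cen(om(ht),(395,195,425,222));print("orange top",c,st,atz("top",*c,.176))
# eye hole in top: everything not light within plate
R=t[155:178,188:212].astype(int)
print(R.min(2)[6:17,6:19])
c,st=cen((t.min(2)<115),(194,160,207,173));print("eye top",c,st,atz("top",*c,.105), atz("top",*c,.097))
for n,p,z in (("eye",(426.4,190.6),.105),("disc",(422.8,212.6),.05),("orange",(180+128*.275-.4,140+89*.275-.4),.176)):
    print("scene",n,atz("scene",*p,z))
for l,z in (("rack",.118),("bottle",.125),("jar",.07)):
    e=recognise(l,"top")[0]["extent"];print(l,atz("top",e[0],e[1],z),atz("top",e[2],e[3],z))
# stand top corners in crop
for p in ((68,127),(303,87),(344,260)):
    print(atz("top",360+p[0]*.175-.4,175+p[1]*.175-.4,.112))
for p in ((510,65),(620,92),(596,193),(483,165)):
    print("plate",atz("top",170+(p[0]-400)*.2-.4,140+p[1]*.2-.4,.105))
E
```

```text
orange top [406.9010989  206.71428571] [402 202  11  11  91] [ 0.47248805 -0.20886321  0.176     ]
[[162 163 161 160 152 144 142 145 156 161 161 161 163]
 [161 160 157 144 128 115  94 102 123 149 162 161 160]
 [162 160 148 122  83  67  52  55  73 109 148 162 161]
 [161 156 139  90  50  44  41  41  61 101 132 160 161]
 [157 150 123  61  46  44  46  85 115  88 121 161 159]
 [158 147 117  61  43  41  62  93  79  73 124 162 161]
 [158 151 120  60  43  47  70  77  48  86 143 161 161]
 [158 153 131  86  41  74 109  56  70 118 157 160 161]
 [161 157 149 125  98  90 102  82 122 151 159 160 161]
 [160 161 160 154 147 135 136 143 151 157 156 157 159]
 [160 160 160 161 160 157 158 160 159 159 157 158 156]]
eye top [199.93333333 165.66666667] [197 162   7   8  45] [0.56119052 0.1940336  0.105     ] [0.56232193 0.19571149 0.097     ]
scene eye [0.56244491 0.19525264 0.105     ]
scene disc [0.56405646 0.19388375 0.05      ]
scene orange [ 0.4705174  -0.20807564  0.176     ]
rack [0.60696907 0.0146606  0.118     ] [ 0.41719081 -0.03647901  0.118     ]
bottle [ 0.62427997 -0.15414547  0.125     ] [ 0.56261043 -0.20929734  0.125     ]
jar [ 0.37491382 -0.18862998  0.07      ] [ 0.31426506 -0.25074731  0.07      ]
[ 0.49636481 -0.15087168  0.112     ]
[ 0.51019211 -0.23412435  0.112     ]
[ 0.44918543 -0.2473533   0.112     ]
plate [0.58780896 0.21108619 0.105     ]
plate [0.5767267 0.1667768 0.105    ]
plate [0.53573313 0.17597905 0.105     ]
plate [0.5471959  0.22134633 0.105     ]
```

```bash
python3 - <<'E'
from h import *
print("tin base", atz("scene",15,243,0),atz("scene",38,222,0),atz("top",570,262,0),atz("top",600,240,0),atz("top",600,290,0))
for z in (.1,.15,.2): print("tin top",z,atz("top",610,265,z),atz("scene",12,185,z))
for z in (.2,.25): print(proj("top",(.268,-.564,z)))
E
```

```text
tin base [ 0.39099574 -0.64446924  0.        ] [ 0.32788712 -0.61309798  0.        ] [ 0.35757427 -0.60778356  0.        ] [ 0.4060752  -0.67802248  0.        ] [ 0.29526958 -0.67258315  0.        ]
tin top 0.1 [ 0.3564085  -0.63692984  0.1       ] [ 0.32265595 -0.62979752  0.1       ]
tin top 0.15 [ 0.35946086 -0.60642652  0.15      ] [ 0.40561656 -0.59019254  0.15      ]
tin top 0.2 [ 0.36251323 -0.57592321  0.2       ] [ 0.48857717 -0.55058756  0.2       ]
[606.1313337 317.4005276]
[623.48715505 322.08831312]
```

step_arm --targets '[[[100,0.015,-0.01,0,0],[100,0.045,-0.031,0,0],[100,0.08,-0.056,0,0],[100,0.12,-0.083,0,0],[100,0.16,-0.111,0,0],[100,0.2,-0.139,0,0],[100,0.235,-0.163,0,0],[100,0.27,-0.188,0,0]]]'

```text
time_s: 1.85
ee_pos: [0.4323, -0.276, 0.2456]
ee_rot: [0.975, 0.221, 0.0, 0.0]
force: [0.0, -0.7, 0.5]
width: 1.001
```

step_arm --targets '[[[100,0.025,-0.017,0,0],[100,0.042,-0.029,0,0],[100,0.055,-0.038,0,0],[100,0.062,-0.043,0,0],[100,0.066,-0.046,0,0],[100,0.066,-0.046,0,0],[100,0.066,-0.046,0,0],[100,0.066,-0.046,0,0]]]'

```text
time_s: 2.65
ee_pos: [0.4709, -0.2098, 0.2453]
ee_rot: [0.976, 0.219, -0.0, 0.0]
force: [-0.9, -0.1, -0.0]
width: 0.997
```

```bash
python3 - <<'E'
from h import *
from scipy.spatial.transform import Rotation as R
for c in ("scene","top"): cv2.imwrite(f"pics/{c}1.png",camera(c)[:,:,::-1])
o=get_obs();Rm=R.from_quat(o["ee_rot"]).as_matrix();print(o["time_s"],o["ee_pos"],Rm,Rm.T@(np.array([.4715,-.2085,.147])-o["ee_pos"]))
a=cv2.imread("pics/scene1.png")[120:260,150:310];b=cv2.imread("pics/top1.png")[140:280,330:490]
cv2.imwrite("pics/c1.png",np.hstack([cv2.resize(x,(400,350)) for x in (a,b)]))
E
```

```text
2.75 [ 0.47101954 -0.2095345   0.2452907 ] [[ 9.03685528e-01  4.28196744e-01 -1.23689435e-04]
 [ 4.28196725e-01 -9.03685532e-01 -1.53381006e-04]
 [-1.77453600e-04  8.56447846e-05 -9.99999981e-01]] [ 0.00089459 -0.00073755  0.09829048]
```

View pics/c1.png

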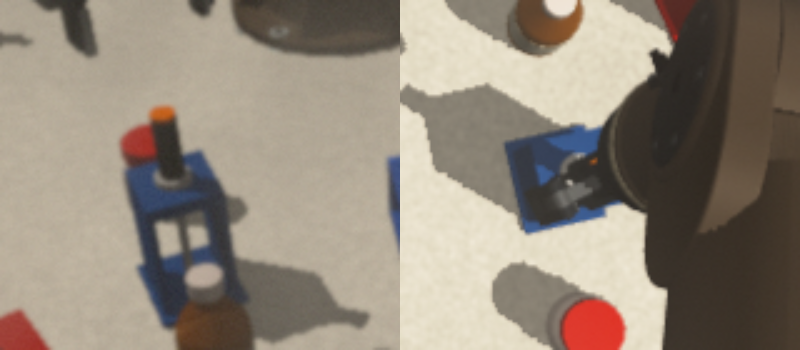

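```bash
python3 - <<'E'
from h import *
print(proj("scene",(.471,-.2095,.231)),proj("scene",(.4715,-.2085,.176)),proj("top",(.471,-.2095,.231)))
s=camera("scene")
cv2.imwrite("pics/c2.png",cv2.resize(s[60:260,120:320],(600,600))[:,:,::-1])
hs=cv2.cvtColor(s,cv2.COLOR_RGB2HSV)
c,st=cen((hs[...,0]<20)&(hs[...,1]>150)&(hs[...,2]>70),(205,155,225,175));print(c,st,atz("scene",*c,.174))
E
```

```text
[209.60061493 139.11834115] [214.60574989 164.37612028] [413.53360597 205.73740332]
[214.47916667 165.4375    ] [210 163  10   6  48] [ 0.47200695 -0.20906203  0.174     ]
```

View pics/c2.png

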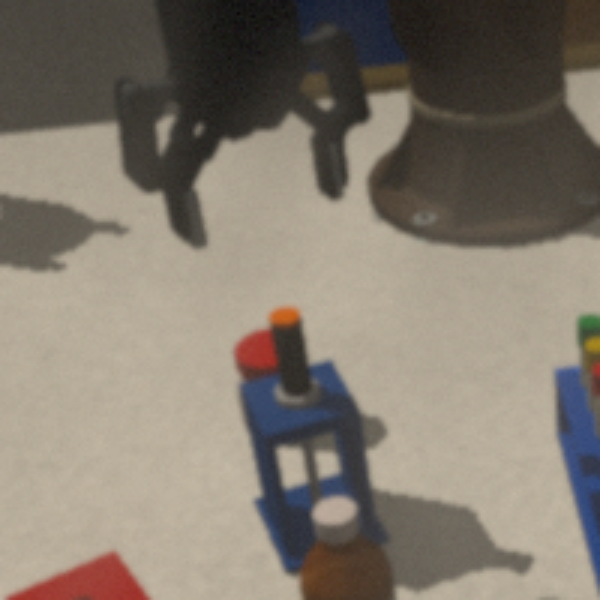

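The scene crop shows the open fingers straddling the gauge axis: fingertips at about (182,140) and (231,124), orange top at (215,165). The alignment is good, so I descend.

step_arm --targets '[[[100,0.001,-0.001,0.01,0],[100,0.001,-0.001,0.028,0],[100,0.001,-0.001,0.046,0],[100,0.001,-0.001,0.064,0],[100,0.001,-0.001,0.08,0],[100,0.001,-0.001,0.092,0],[100,0.001,-0.001,0.098,0],[100,0.001,-0.001,0.098,0]]]'

```text
time_s: 3.6
ee_pos: [0.4714, -0.2074, 0.1465]
ee_rot: [0.975, 0.22, -0.001, -0.0]
force: [-0.1, 0.1, 0.0]
width: 1.003
```

step_arm --targets '[[[60,0,0,0,0],[45,0,0,0,0],[35,0,0,0,0],[28,0,0,0,0],[20,0,0,0,0],[10,0,0,0,0],[0,0,0,0,0],[0,0,0,0,0]]]' --force 50

```text
time_s: 4.4
ee_pos: [0.472, -0.2076, 0.1477]
ee_rot: [0.975, 0.22, 0.0, 0.0]
force: [-1.1, -0.3, 5.9]
width: 0.219
```

step_arm --targets '[[[0,0,0,0,0],[0,0,0,0,0],[0,0,0,0,0],[0,0,0,0,0],[0,0,0,0,0],[0,0,0,0,0],[0,0,0,0,0],[0,0,0,0,0]]]'

```text
time_s: 5.2
ee_pos: [0.472, -0.2076, 0.1477]
ee_rot: [0.975, 0.22, 0.0, 0.0]
force: [-1.2, 0.7, 5.5]
width: 0.22
```

```bash
python3 - <<'E'
from h import *
s=camera("scene");o=get_obs();print(o["time_s"],o["ee_pos"],o["force"],o["wrist_torque"],o["width"])
cv2.imwrite("pics/c3.png",cv2.resize(s[100:260,140:300],(600,600))[:,:,::-1])
E
```

```text
5.25 [ 0.47204972 -0.20764446  0.14765518] [-0.76002718  0.12794844  5.61646254] [0.06541339 0.26204037 0.00796131] 0.22114965093902755
```

View pics/c3.png

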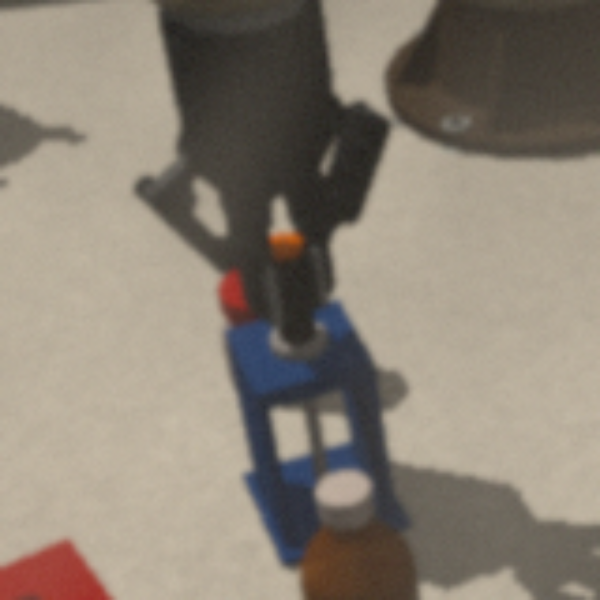

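The picture shows the fingers closed on the black handle, with the orange top at about (216,165) between the pads and the gauge upright. An opening of 0.22 (about 19 mm) agrees with the 20 mm handle. Next I lift.

step_arm --targets '[[[0,0,0,-0.004,0],[0,0,0,-0.015,0],[0,0,0,-0.035,0],[0,0,0,-0.06,0],[0,0,0,-0.088,0],[0,0,0,-0.115,0],[0,0,0,-0.135,0],[0,0,0,-0.14,0]]]'

```text
time_s: 6.05
ee_pos: [0.4728, -0.2078, 0.2902]
ee_rot: [0.975, 0.22, 0.002, 0.001]
force: [-0.1, -0.2, -0.8]
width: 0.219
```

step_arm --targets '[[[0,0,0,0,0],[0,0,0,0,0],[0,0,0,0,0],[0,0,0,0,0],[0,0,0,0,0],[0,0,0,0,0],[0,0,0,0,0],[0,0,0,0,0]]]'

```text
time_s: 6.85
ee_pos: [0.4718, -0.2076, 0.2873]
ee_rot: [0.975, 0.22, -0.0, -0.0]
force: [0.1, 0.2, -0.5]
width: 0.22
```

```bash
python3 - <<'E'
from h import *
from scipy.spatial.transform import Rotation as R
s=camera("scene");t=camera("top");o=get_obs();print(o["time_s"],o["ee_pos"],o["force"],o["wrist_torque"],o["width"])
Rm=R.from_quat(o["ee_rot"]).as_matrix();print(Rm)
print(Rm.T@(np.array([.5622,.1944,o["ee_pos"][2]])-o["ee_pos"]))
cv2.imwrite("pics/scene4.png",s[:,:,::-1])
cv2.imwrite("pics/c4.png",cv2.resize(s[60:220,140:300],(600,600))[:,:,::-1])
p=o["ee_pos"]; print("expected tip px",proj("scene",[p[0],p[1],p[2]-.1357]))
E
```

```text
6.95 [ 0.47182974 -0.20756465  0.2873431 ] [ 0.32831656 -0.7468032  -0.68586598] [-0.01515639 -0.0039346  -0.0374042 ] 0.22099057555565135
[[ 9.03145932e-01  4.29333690e-01  8.92783564e-05]
 [ 4.29333697e-01 -9.03145929e-01 -8.47351126e-05]
 [ 4.42517456e-05  1.14858379e-04 -9.99999992e-01]]
[ 2.54194506e-01 -3.24233741e-01 -2.59924116e-05]
expected tip px [216.96640247 174.97089743]
```

View pics/c4.png

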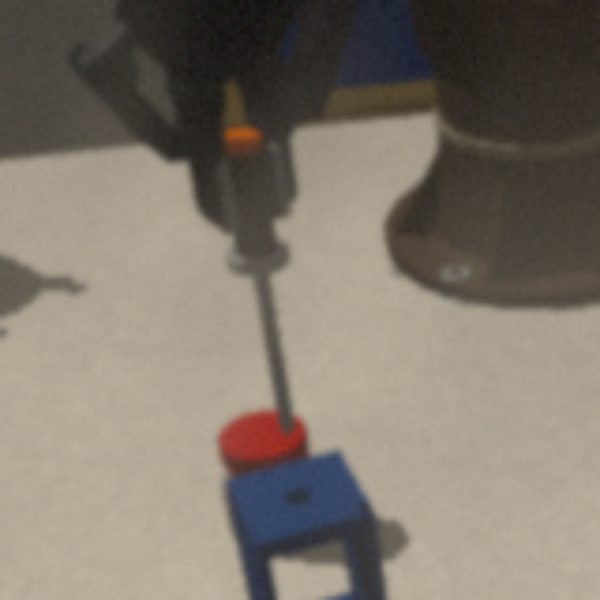

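The crop shows the gauge hanging upright, tip at (217,174.5) against an expected (217,175), clear of the stand. Now I carry it across.

step_arm --targets '[[[0,0.004,-0.005,0,0],[0,0.014,-0.018,0,0],[0,0.03,-0.038,0,0],[0,0.05,-0.064,0,0],[0,0.072,-0.092,0,0],[0,0.094,-0.12,0,0],[0,0.116,-0.148,0,0],[0,0.138,-0.176,0,0]]]'

```text
time_s: 7.75
ee_pos: [0.521, 0.0126, 0.2875]
ee_rot: [0.975, 0.22, 0.0, 0.0]
force: [0.8, -0.7, -1.5]
width: 0.219
```

step_arm --targets '[[[0,0.022,-0.028,0,0],[0,0.044,-0.056,0,0],[0,0.064,-0.082,0,0],[0,0.082,-0.105,0,0],[0,0.097,-0.124,0,0],[0,0.108,-0.138,0,0],[0,0.114,-0.146,0,0],[0,0.116,-0.148,0,0]]]'

```text
time_s: 8.55
ee_pos: [0.562, 0.195, 0.2872]
ee_rot: [0.975, 0.221, -0.0, -0.0]
force: [-0.6, 0.3, -0.8]
width: 0.223
```

step_arm --targets '[[[0,0,0,0,0],[0,0,0,0,0],[0,0,0,0,0],[0,0,0,0,0],[0,0,0,0,0],[0,0,0,0,0],[0,0,0,0,0],[0,0,0,0,0]]]'

```text
time_s: 9.35
ee_pos: [0.5621, 0.1941, 0.2873]
ee_rot: [0.975, 0.22, -0.0, 0.0]
force: [-0.2, -1.0, -0.4]
width: 0.224
```

```bash
cat > look.py <<'E'
from h import *
import sys
from scipy.spatial.transform import Rotation as R
n=sys.argv[1]
s=camera("scene");t=camera("top");o=get_obs();p=o["ee_pos"];print(o["time_s"],p,o["force"],o["wrist_torque"],o["width"])
Rm=R.from_quat(o["ee_rot"]).as_matrix();print("rot",Rm[:,2])
print("to eye tool",Rm.T@(np.array([.5622,.1944,p[2]])-p))
cv2.imwrite(f"pics/s{n}.png",s[:,:,::-1]);cv2.imwrite(f"pics/t{n}.png",t[:,:,::-1])
a=s[90:250,350:510];b=t[120:280,120:280]
cv2.imwrite(f"pics/c{n}.png",np.hstack([cv2.resize(a,(500,500),interpolation=2),cv2.resize(b,(300,500),interpolation=2)])[:,:,::-1])
print("expected tip",proj("scene",[p[0],p[1],p[2]-.1357]),"collar",proj("scene",[p[0],p[1],p[2]-.0327]), "eye now",proj("scene",[.5622,.1944,.105]))
E
python3 look.py 5
```

```text
9.45 [0.56212953 0.19413812 0.28728559] [-0.40031512 -0.7580961  -0.88642648] [0.01848078 0.03117818 0.01850097] 0.2204229614837295
rot [-1.40282367e-05 -3.22542495e-05 -9.99999999e-01]
to eye tool [ 1.76081855e-04 -2.06261775e-04 -9.43541136e-09]
expected tip [428.77882573 171.22204503] collar [436.02152506 123.84225187] eye now [425.9539162 190.5926977]
```

View pics/c5.png

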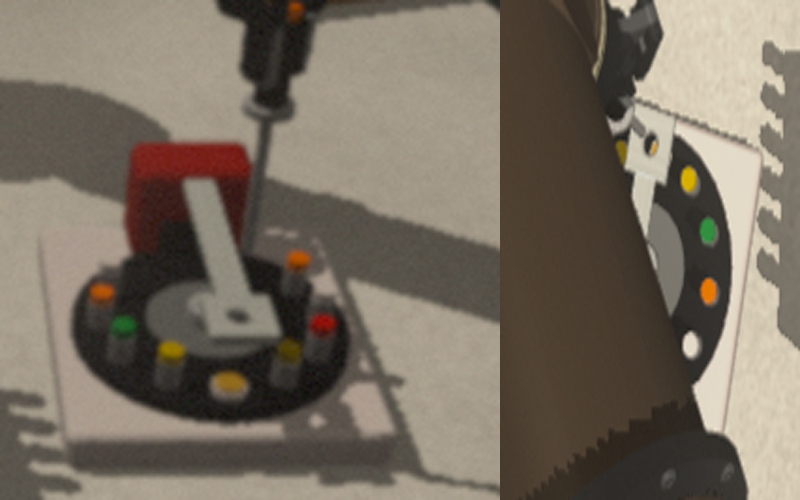

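The scene crop shows the tip at about (429,171.5), as predicted, and the eye at (426,191), also as predicted. Next I lower it to just above the eye and check.

step_arm --targets '[[[0,0,0,0.004,0],[0,0,0,0.011,0],[0,0,0,0.02,0],[0,0,0,0.029,0],[0,0,0,0.036,0],[0,0,0,0.04,0],[0,0,0,0.04,0],[0,0,0,0.04,0]]]'

```text
time_s: 10.25
ee_pos: [0.5622, 0.1942, 0.2474]
ee_rot: [0.975, 0.22, 0.0, -0.0]
force: [-0.5, -0.2, 0.0]
width: 0.219
```

```bash
python3 look.py 6; python3 - <<'E'
import cv2,numpy as np
a=cv2.imread("pics/s6.png")[160:225,390:455];b=cv2.imread("pics/t6.png")[150:190,180:220]
cv2.imwrite("pics/z6.png",np.hstack([cv2.resize(a,(520,520),interpolation=2),cv2.resize(b,(280,520),interpolation=2)]))
E
```

```text
10.35 [0.56235727 0.19424379 0.2476895 ] [-0.28322014 -0.76609721 -1.01764351] [ 0.00430998 -0.0233573   0.01795205] 0.2191811290971283
rot [ 6.47020131e-04  2.57065391e-04 -9.99999758e-01]
to eye tool [-7.49820588e-05 -2.08596893e-04 -6.16029788e-08]
expected tip [426.34650224 187.81671607] collar [433.21896212 142.90757886] eye now [425.9539162 190.5926977]
```

View pics/z6.png

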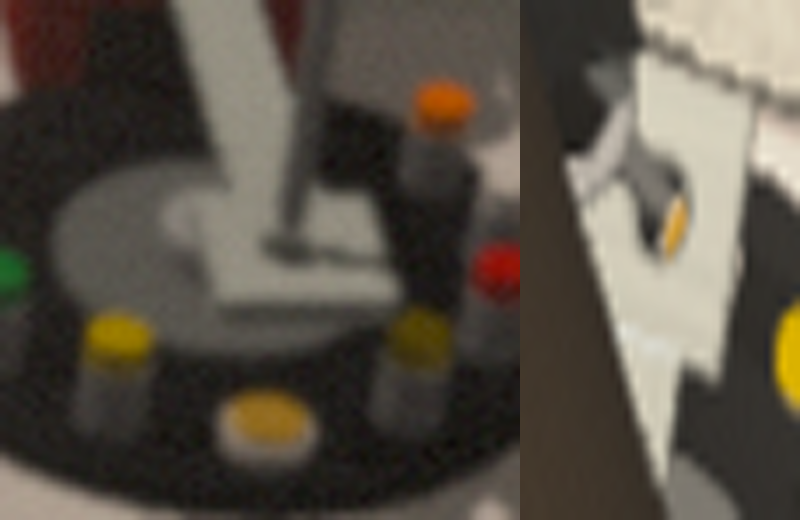

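The zoom shows the tip entering the hole centrally at about (426,190) in scene, and in top the rod sits in the hole. I continue slowly through the eye.

step_arm --targets '[[[0,0,0,0.002,0],[0,0,0,0.006,0],[0,0,0,0.011,0],[0,0,0,0.017,0],[0,0,0,0.023,0],[0,0,0,0.027,0],[0,0,0,0.03,0],[0,0,0,0.03,0]]]'

```text
time_s: 11.15
ee_pos: [0.5619, 0.194, 0.2168]
ee_rot: [0.975, 0.22, -0.0, 0.0]
force: [0.7, -0.5, -0.9]
width: 0.215
```

step_arm --targets '[[[0,0,0,0.002,0],[0,0,0,0.006,0],[0,0,0,0.01,0],[0,0,0,0.014,0],[0,0,0,0.017,0],[0,0,0,0.018,0],[0,0,0,0.018,0],[0,0,0,0.018,0]]]'

```text
time_s: 11.95
ee_pos: [0.5622, 0.1942, 0.1994]
ee_rot: [0.975, 0.22, 0.0, -0.0]
force: [0.6, -0.3, -0.1]
width: 0.218
```

```bash
python3 look.py 7; python3 - <<'E'
from h import *
a=cv2.imread("pics/s7.png")[140:225,390:455];b=cv2.imread("pics/t7.png")[150:190,180:220]
cv2.imwrite("pics/z7.png",np.hstack([cv2.resize(a,(455,595),interpolation=2),cv2.resize(b,(320,595),interpolation=2)]))
print(proj("scene",(.5622,.1944,.05)))
E
```

```text
12.05 [0.56223603 0.19416855 0.19948704] [-0.14687311  0.22148651 -0.00966466] [ 0.04017116 -0.00655211  0.00755519] 0.22231852122374235
rot [ 3.46910612e-04  1.15875290e-04 -9.99999933e-01]
to eye tool [ 6.68173709e-05 -2.24508012e-04  1.43208078e-08]
expected tip [423.37693445 206.81459832] collar [429.82247337 164.66717699] eye now [425.9539162 190.5926977]
[422.67385267 212.01958616]
```

View pics/z7.png

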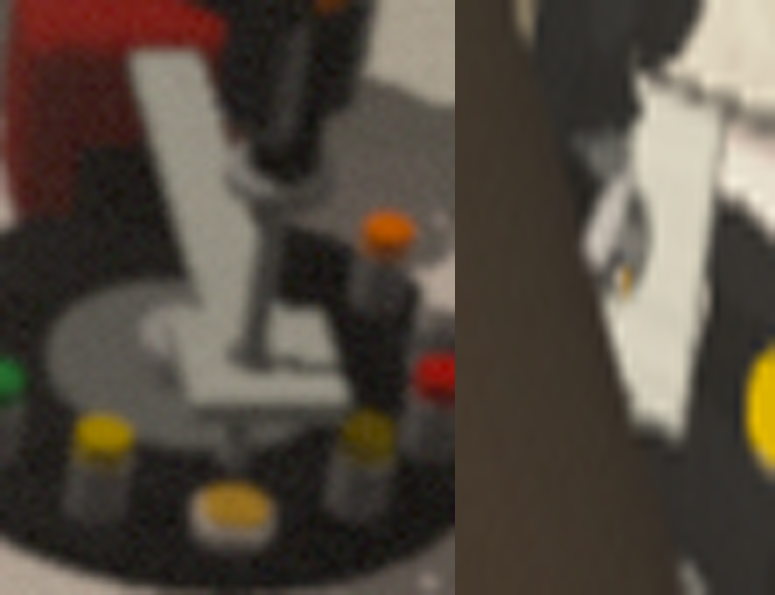

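```bash
python3 - <<'E'
from h import *
a=np.mean([camera("scene").astype(float) for _ in range(4)],0)
c=a[196:222,410:436]
print(c.mean(2)[:14,8:18].astype(int)); print("rows196.. cols418..")
cv2.imwrite("pics/z8.png",cv2.resize(np.clip(c*1.5,0,255).astype(np.uint8),(598,598),interpolation=0)[:,:,::-1])
b=a[160:196,410:446]
print(proj("scene",(.5622,.1944,.06)),proj("scene",(.5622,.1944,.064)))
E
```

```text
[[131 132 131 130 130 131 130 130 131 130]
 [109 107 104 106 104 104 105 104 104 105]
 [ 79  73  73  72  72  71  73  72  74  72]
 [ 68  62  64  62  62  61  60  60  62  64]
 [ 74  72  72  70  62  58  58  59  67  70]
 [ 82  81  80  80  64  54  52  62  72  78]
 [ 83  83  82  80  68  58  56  62  72  74]
 [ 70  71  74  75  70  57  54  59  59  59]
 [ 53  53  58  66  67  59  54  54  45  40]
 [ 37  37  43  56  60  56  51  43  33  29]
 [ 30  28  35  43  50  53  49  39  30  29]
 [ 28  30  31  33  42  46  42  33  26  28]
 [ 32  33  39  44  45  46  46  39  32  30]
 [ 46  54  63  69  69  71  68  62  51  41]]
rows196.. cols418..
[423.25346973 208.23326003] [423.48734849 206.70545608]
```

View pics/z8.png

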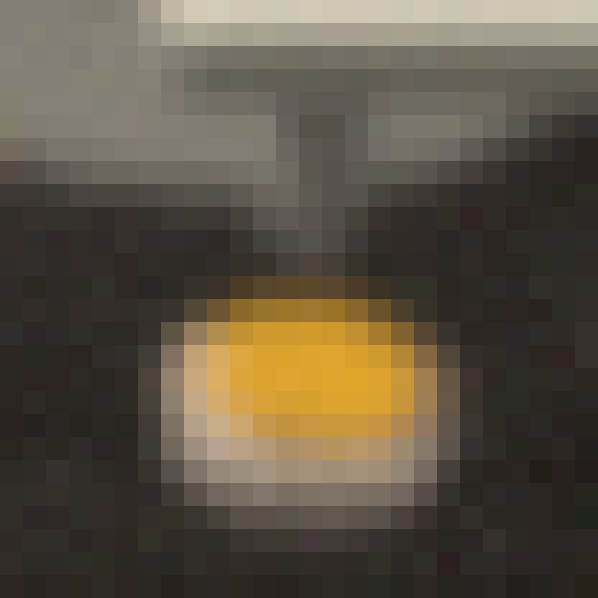

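The tip ends at about (423.4,207), just above the brass disc's far edge, and the prediction was 206.8–207.3. So the gap is about 13.7 mm, and I go down another 8 mm.

step_arm --targets '[[[0,0,0,0.001,0],[0,0,0,0.003,0],[0,0,0,0.005,0],[0,0,0,0.007,0],[0,0,0,0.008,0],[0,0,0,0.008,0],[0,0,0,0.008,0],[0,0,0,0.008,0]]]'

```text
time_s: 13.05
ee_pos: [0.5622, 0.1941, 0.1914]
ee_rot: [0.975, 0.22, 0.0, 0.0]
force: [0.2, -0.9, -0.6]
width: 0.223
```

step_arm --targets '[[[0,0,0,0,0],[0,0,0,0,0],[0,0,0,0,0],[0,0,0,0,0],[0,0,0,0,0],[0,0,0,0,0],[0,0,0,0,0],[0,0,0,0,0]]]'

```text
time_s: 13.85
ee_pos: [0.5621, 0.1941, 0.1913]
ee_rot: [0.975, 0.22, 0.0, 0.0]
force: [-0.4, 0.4, -0.8]
width: 0.222
```

```bash
python3 look.py 9; python3 - <<'E'
from h import *
a=np.mean([camera("scene").astype(float) for _ in range(4)],0)
c=a[196:222,410:436]; d=a[130:222,390:455]
cv2.imwrite("pics/z9.png",np.hstack([cv2.resize(np.clip(c*1.4,0,255).astype(np.uint8),(400,580),interpolation=0),cv2.resize(d.astype(np.uint8),(400,580),interpolation=2)])[:,:,::-1])
for l in ("rack","bottle","jar"):
  for k in("scene","top"): print(l,k,[r["extent"] for r in recognise(l,k)][:1])
E
```

```text
13.95 [0.56216202 0.19410271 0.19131505] [-0.99114563 -0.35319267 -0.37117245] [-0.00898787  0.02714809 -0.00393804] 0.21933521352571222
rot [ 7.95037569e-05 -2.17275069e-05 -9.99999997e-01]
to eye tool [ 1.61924175e-04 -2.52196856e-04 -3.43968528e-09]
expected tip [422.85690201 209.91041219] collar [429.23142616 168.206474  ] eye now [425.9539162 190.5926977]
rack scene [[304.7, 167.8, 343.0, 263.9]]
rack top [[289.0, 142.9, 317.8, 236.6]]
bottle scene [[220.6, 228.3, 255.1, 292.0]]
bottle top [[375.1, 133.3, 402.4, 163.9]]
jar scene [[195.4, 170.5, 223.4, 186.7]]
jar top [[387.7, 258.6, 416.8, 285.3]]
```

View pics/z9.png

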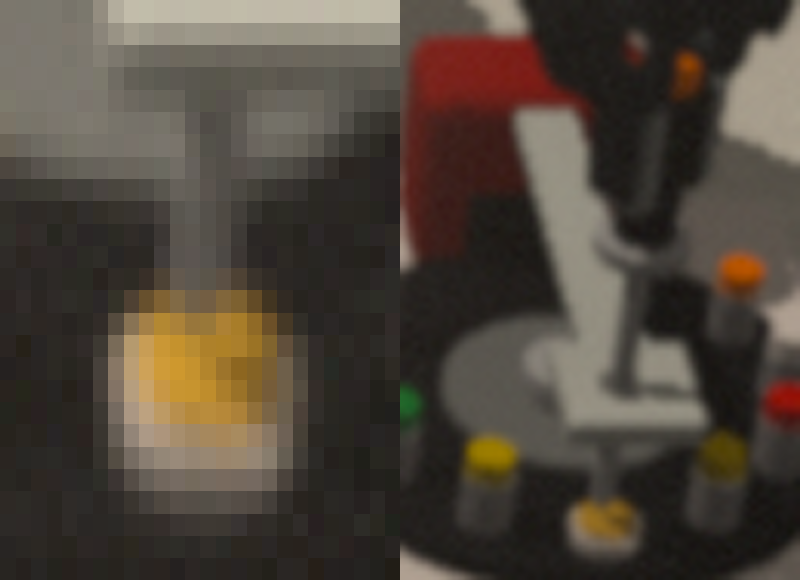

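The tip hovers at about (423,210), over the brass disc centred at about (423,212). That agrees with the predicted gap of about 5.6 mm. Forces are at noise level and the bystanders haven't moved, so I hand the job in.

```bash
python3 - <<'E'
from plant import *
print(job_done()); o=get_obs(); print(o["time_s"],o["ee_pos"],o["force"],o["width"])
E
```

```text
the job is handed in; nothing more can be done
None
the job is handed in; nothing more can be done
```

I gripped the gauge in the blue stand by its handle and lifted its tip to about 152 mm. I then carried it over the rack, lowered the rod through the guide eye, and handed the job in at about 14–15 s while still holding it.

Last checks, just before handing in:
- **Tip:** it was about 5.6 mm above the brass disc by arm kinematics, and the scene picture agrees to about 1 mm. It was centred to about 1 mm, also judged from the picture.
- **Attitude:** the tool axis was vertical to within 0.001 rad, and the gauge looked upright in the picture.
- **Contact:** the force on the tool was about 1 N, which is noise level, so there was no sign of leaning on the guide or touching the disc.
- **Bystanders:** the rack, bottle and jar showed no displacement beyond the detectors' scatter of a few pixels. The scene detections of the bottle's lower edge and the jar's right edge differed by about 4 and 10 pixels from the first look. The jar's right edge was hidden behind the gauge at first, and the top view shows both standing where they were.

No check failed. The hand-in gave no verdict, and no reading was possible afterwards.

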